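# Release dressed compound blocks from the ratchet clamp and case them

### The job

The blocks of polishing compound held in the ratchet clamp have been dressed. Swing the pawl up, slide the clamp bar all the way back, take out every block and lay them on the floor of the open wooden case, then shut the lid fully. Close up the empty clamp too: push its clamp bar fully home and put the pawl down again; do not disturb the jar of screws, the roll of tape and the file standing around.

Things in the scene. Friction and masses are not known exactly. Their poses are not given: they have to be found in the camera images.
- clamp: ratchet clamp fixed to the worktop. Origin under the bed; x along the slide towards the fence, y across, z up. Bed 12 mm thick, 246 mm wide (y), x -100..+85 mm; 60 mm wide tail to x = -165. Fence face at x = +61 mm, top z = 46. Compound blocks stand on the bed at y of about -78, 0, +78 mm, along x from -39 to +61 mm, tops at z = 42; low ribs 6 mm wide, top z = 20, at y = -117, -39, +39, +117 mm
- clamp_bar (a joint): clamp bar position, m: 0 home, 0.036 fully back (towards clamp -x). Crosswise steel bar 16 x 216 mm, front face at clamp x = -40 mm when home, top z = 50 mm; its lip hangs 11 mm over the ends of the blocks, so none lifts out until it has slid back. Pawl down: it moves back about 2 mm at most. Pawl up: it slides with about 3 N and stays where left
- bar_grip (a point): middle of the upright black grip in the middle of the clamp bar, 16 mm (clamp x) by 20 mm (clamp y); at clamp x = -48 mm when home, y = 0, z = 78 mm; the grip's top is at 96 mm, its foot at 50 mm
- pawl (a joint): pawl angle, rad: 0 down, its nose between the teeth of the clamp bar's rack rod (locked); 0.7 fully lifted; clear of the teeth from 0.4. Turns about a pin along clamp y at clamp x = -130, z = 34 mm; stiff (about 1 N at the grip), stays where left. It goes down to 0 only where the nose meets a gap, as it does with the bar fully home
- pawl_grip (a point): middle of the black grip (14 mm in clamp x, 16 mm in clamp y, 30 mm high) on the pawl's upright lever, 74 mm from its pin. Pawl down: the lever leans 0.25 rad towards the fence, this point at clamp x = -111, z = 106 mm. Swinging the lever's top back, towards clamp -x, lifts the pawl
- block_1: block of polishing compound, 34 x 100 x 30 mm (x, y, z), about 0.2 kg, hard and rigid. Two or three such blocks, all alike, stand in the clamp; one may be absent. Origin: centre of its 34 x 100 mm underside, z up through its 30 mm height, y along its 100 mm length
- block_2: block of polishing compound, 34 x 100 x 30 mm (x, y, z), about 0.2 kg, hard and rigid. Two or three such blocks, all alike, stand in the clamp; one may be absent. Origin: centre of its 34 x 100 mm underside, z up through its 30 mm height, y along its 100 mm length
- block_3: block of polishing compound, 34 x 100 x 30 mm (x, y, z), about 0.2 kg, hard and rigid. Two or three such blocks, all alike, stand in the clamp; one may be absent. Origin: centre of its 34 x 100 mm underside, z up through its 30 mm height, y along its 100 mm length
- case: open plywood case with a hinged lid, fixed to the worktop; outside 145 (x) x 250 (y) x 55 mm high, walls and floor 6 mm. Origin: centre of its underside; the hinge runs along its +x rim, away from the robot
- case_lid (a joint): lid angle, rad: 0 shut, about 1.6 standing open; stiff hinge (about 2 N at the front edge), stays where left. The lid, 145 x 250 x 8 mm, lies on the rim when shut (outer face at z = 64 mm). On its outer face, in the middle, 115 mm from the hinge, stands a knob 35 mm high
- case_lid_hinge (a point): middle of the lid's hinge line, at the case's +x rim
- screw_jar: jar of screws, 55 mm across, 68 mm high, to be left alone; origin at the centre of its underside
- tape: roll of black tape lying flat, 62 mm across, 19 mm high, to be left alone; origin at the centre of its underside
- file: file with a handle, 23 x 155 x 23 mm, to be left alone; origin at the centre of its underside
Things that resemble listed ones, but are neither listed nor needed, are in the scene too. Leave any pink look-alike of the block_2 alone. Leave any red look-alike of the block_1 alone.

How it is judged:
By the outcome, as a careful person would: the job done as asked, in the order asked, and still so for the second after the job is handed in, with the robot touching nothing.
Of block_1, block_2, block_3 only 2 to 3 are there at a start; the rules pass over those that are not, and their reading is None.
At some moment in a run one of block_1, block_2, block_3 may be knocked a few centimetres aside while the robot is not near it.
Once in a run the grip may slacken for a moment while it holds something.
It also fails if it takes over 210 s, if anything falls off the work surface, if the arm or the gripper's body presses on something with over 40 N, if the wrist force passes 120 N, or if a joint passes its speed limit or range.

### The arm

A 6-joint arm with a two-finger parallel gripper is mounted at the origin on a cart in front of the work surface, level with it; the furniture and walls round the work are solid. World frame = base frame: x ahead of the robot, y to its left, z up, the work surface at z = 0. Lengths are in m, angles in rad, forces in N, time in s.
With the tool pointing down it reaches from about 0.25 to 0.775 m from the base axis. Payload 4 kg.
Tool frame: the origin (TCP) lies midway between the tips of the shut fingers; the grasp point (between the pads) lies 19 mm behind it; x points along the fingers, z is the direction in which the jaws open and shut, and the axes are right-handed (so a half turn about x gives the same grasp; the last joint's range is limited). The gripper opens to 85 mm and grips with 20 to 120 N. Pads are 22 mm wide; open, the fingers measure 114 mm over their backs; the gripper's body (76 mm by 85 mm) begins 54 mm behind the grasp point. The pads swing forward as they close: fully open they stand 13 mm farther back than shut.
Start: joints at [1.173, 0.087, 1.371, -0, 1.684, -0.103], TCP at [0.16, 0.526, 0.231] pointing down, gripper open.
Joint ranges: [-3.1, 3.1], [-0.76, 2.03], [0.27, 2.55], [-1.08, 4.22], [0.17, 2.65], [-2.57, 2.57]. Speed limits (rad/s): [2.79, 2.79, 3.14, 3.14, 3.14, 3.14].

### API

Orientations are given as a 3x3 rotation matrix whose columns are the frame's x, y, z axes.
In Python, from workcell import arm, viewer gives the robot as it stands.
- The arm moves only by the tool arm_command, never from a script. Its argument "deltas" is a list of rows, each an object with "offset": the shift along the world's x, y, z in mm, a list of three; "rotation": the turn, a rotation vector about the world's x, y, z in degrees, a list of three. A call has 1 to 20 rows; each row shifts and turns the commanded pose from where the row before left it; what a row does not reach is not made up. A row lasts 1/8 s, in which the tool goes at most 62.5 mm and 10.7 degrees, less where a joint would pass 70% of its speed; a pose out of reach is approached as far as the arm can. A call is refused whole if a number of a shift passes 62.5 or a number of a turn 10.7, either way. A call with a gripper value outside its range is refused whole. "grip" is the opening, from 0 (shut) to 1 (fully open), set as the call begins (left out, the last holds). The fingers move at their own pace and stop on an object; "force" is the grip in N (left out, the last holds). Time passes only in rows, so rows that do not move let the fingers close. It gives the time, the measured TCP pose, the force and the opening at its end, in the units of the state.
- arm.state(): the state, without advancing time (a new reading comes with each control period).
- viewer.read_camera(name): name is "side" or "top" or "wrist"; returns (picture, depth): 400x640x3 uint8, red, green, blue; 400x640 float32, m along the optical axis (not along the pixel's ray), 0 where there is no reading.
- viewer.camera_info(name): a dict with "fx", "fy", "cx", "cy" (pixels), "extrinsics" (4x4, takes a point from world to camera coordinates); the wrist camera has in their place "hand_eye" (4x4, takes a point from camera to tool coordinates, whose origin is the TCP and whose axes are the tool frame's). Camera axes: x right, y down, z forward; pixel columns grow to the right and rows downward; lengths in m; the calibration is good to about 2 mm. A picture is of the moment at which its call begins: read the wrist's pose just before it. camera_info takes no time and is no camera call.
- arm.hand_in(): hands the job in, once; it reports no verdict.
The state is a dict: "time_s": time; "q": joint angles; "qvel": joint speeds; "tau": joint torques, N m; "ee_pos": TCP position; "tool_rot": TCP orientation; "ft_force": force on the tool from outside, world axes, zero at the start; "moment": the same for the moment, N m; "gripper_width": opening from 0.0 (shut) to 1.0 (fully open).
Only numpy, scipy, OpenCV 4.12 (cv2) and the standard library are available. Lean on these libraries where they do the work, as an engineer would, in place of code of your own. Each camera call takes 0.05 s, during which the arm holds its last target. There are 200 camera calls.

## Working session

There is one attempt and no reset: what is moved stays moved. The work goes in short steps, Python scripts to look and compute and a tool call to move; the robot and the scene stay as the last step left them, time stands still between calls to the robot, and variables do not carry over. Pictures are saved under pics/ and viewed, about 12 in all and at most 16, crops included, and the job is handed in when it is done.

Besides the shell and the picture viewer there is one more tool, called after "Emit:" as name(argument=value, ...), one argument or row to a line, values as JSON. arm_command: Moves the arm, as the interface text tells. Its arguments: {"type":"object","properties":{"deltas":{"type":"array","items":{"type":"object","properties":{"offset":{"type":"array","items":{"type":"number"}},"rotation":{"type":"array","items":{"type":"number"}}}}},"grip":{"type":"number"},"force":{"type":"number"}},"required":["deltas"]}

```bash
mkdir -p pics; ls; cat > h.py <<'E'
import numpy as np, cv2
from workcell import arm, viewer
def cap(name):
    s=arm.state(); pic,d=viewer.read_camera(name); info=viewer.camera_info(name)
    if name=='wrist':
        T=np.eye(4);T[:3,:3]=np.array(s['tool_rot']);T[:3,3]=s['ee_pos'];M=T@np.array(info['hand_eye'])
    else: M=np.linalg.inv(np.array(info['extrinsics']))
    v,u=np.mgrid[0:400,0:640]
    P=np.stack([(u-info['cx'])/info['fx']*d,(v-info['cy'])/info['fy']*d,d,np.ones_like(d)],-1)@M.T
    P=P[...,:3]; P[d==0]=np.nan
    return pic,P,M
def save(pic,n): cv2.imwrite(f'pics/{n}.png',pic[...,::-1])
E
python3 - <<'E'
from h import *
for n in ('top','side'):
    p,P,M=cap(n); np.savez(f'{n}0.npz',p=p,P=P,M=M); save(p,n+'0'); print(n,M.round(3).tolist())
s=arm.state();print(s['time_s'],s['ee_pos'],np.round(s['tool_rot'],3).tolist(),s['gripper_width'])
E
```

```text
pics
top [[0.178, -0.963, 0.202, 0.408], [-0.984, -0.176, 0.031, -0.096], [0.006, -0.204, -0.979, 0.986], [0.0, 0.0, 0.0, 1.0]]
side [[0.995, -0.05, 0.081, 0.501], [-0.095, -0.436, 0.895, -1.121], [-0.01, -0.899, -0.438, 0.624], [0.0, 0.0, 0.0, 1.0]]
0.1 [0.15963115 0.52584553 0.23021943] [[-0.001, -0.957, 0.291], [-0.002, 0.291, 0.957], [-1.0, 0.0, -0.002]] 1.0018119344999574
```

View pics/top0.png

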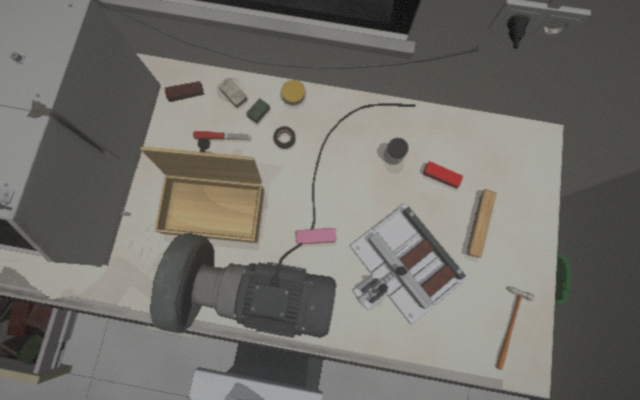

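View pics/side0.png

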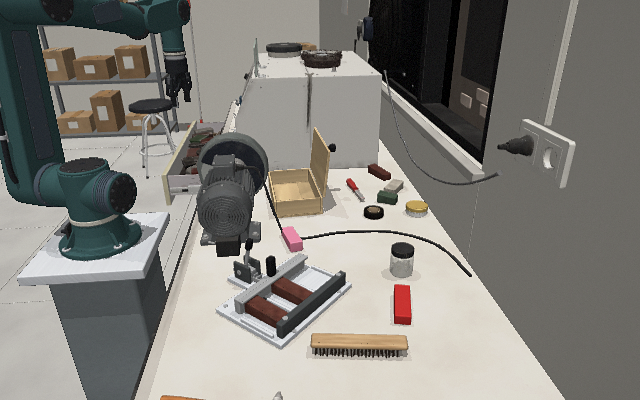

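The top view shows the case at (210,200), lid standing open. The clamp is at (408,265) with dark-brown blocks near (415,255) and (437,280). The pink look-alike is at (315,236), the red one at (442,175), and another brown bar at (184,91). The grinder stands between the clamp and the case. Next I'll measure and enlarge the clamp.

```bash
python3 - <<'E'
from h import *
z=np.load('top0.npz');p,P=z['p'],z['P']
c=cv2.resize(p[195:330,340:475],None,fx=4.4,fy=4.4,interpolation=cv2.INTER_CUBIC);save(c,'clampcrop')
for n,(u,v) in dict(block_a=(415,255),b=(437,280),slot3=(398,232),brown=(184,91),pink=(315,236),red=(442,175),knob=(204,144),floor=(210,208),jar=(397,150),tape=(284,138),grindertop=(270,295),wheel=(190,270),motor_r=(330,300)).items(): print(n,P[v,u].round(3))
# heightmap summary: clamp region points
def rect(mask,name):
    q=P[mask&np.isfinite(P[...,0])];r=cv2.minAreaRect(q[:,:2].astype(np.float32));print(name,len(q),np.round(r[0],3),np.round(r[1],3),round(r[2],1),'z',q[:,2].mean().round(3))
v,u=np.mgrid[0:400,0:640];Z=P[...,2]
reg=(u>340)&(u<475)&(v>195)&(v<330)
rect(reg&(Z>.007)&(Z<.017),'bed')
hsv=cv2.cvtColor(p,cv2.COLOR_RGB2HSV)
br=reg&(hsv[...,0]<15)|(hsv[...,0]>170)&reg
br=br&(hsv[...,1]>90)&(Z>.03)
n,l,st,ce=cv2.connectedComponentsWithStats(br.astype(np.uint8))
for i in range(1,n):
    if st[i,4]>60: rect(l==i,'blk%d'%i)
rect((u>150)&(u<270)&(v>170)&(v<245)&(Z>.045)&(Z<.062),'rim')
rect((u>150)&(u<270)&(v>170)&(v<245)&(Z>.0)&(Z<.012),'floor')
rect((u>130)&(u<270)&(v>140)&(v<190)&(Z>.075),'lid')
g=(u>150)&(u<336)&(v>230)&(v<336)&(Z>.03);q=P[g];print('grinder',np.nanmin(q,0).round(3),np.nanmax(q,0).round(3))
E
```

```text
block_a [ 0.515 -0.327  0.039]
b [ 0.464 -0.388  0.04 ]
slot3 [ 0.569 -0.283  0.01 ]
brown [0.847 0.353 0.029]
pink [ 0.518 -0.073  0.027]
red [ 0.737 -0.374  0.026]
knob [0.661 0.207 0.177]
floor [0.544 0.213 0.006]
jar [ 0.768 -0.241  0.068]
tape [ 0.773  0.06  -0.   ]
grindertop [ 0.366 -0.012  0.222]
wheel [0.384 0.159 0.208]
motor_r [ 0.376 -0.131  0.183]
bed 3948 [ 0.499 -0.319] [0.302 0.289] 83.1 z 0.012
rim 930 [0.54  0.201] [0.147 0.25 ] 4.7 z 0.054
floor 5025 [0.548 0.217] [0.197 0.322] 10.3 z 0.005
lid 2629 [0.643 0.211] [0.062 0.251] 4.9 z 0.15
grinder [ 0.251 -0.141  0.03 ] [0.539 0.316 0.233]
```

View pics/clampcrop.png

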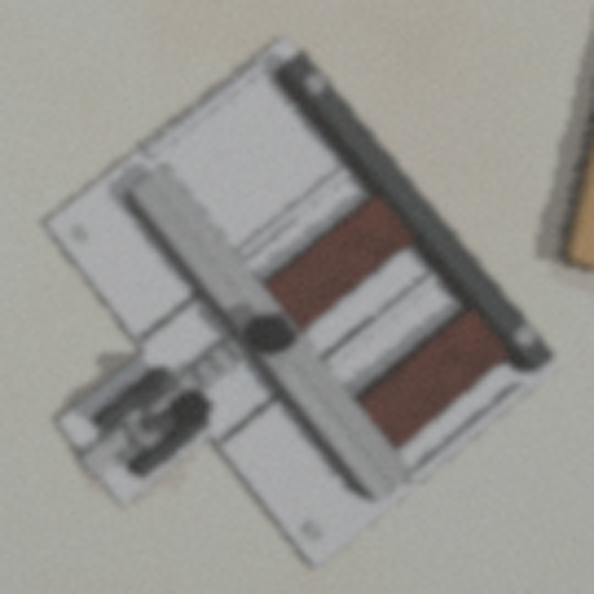

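Two blocks, middle slot and -y slot; the +y slot is empty. The brown bar at (184,91) is far from the clamp, so it's not one meant. I'll move high over the clamp for a close wrist view.

Emit:
arm_command(
  deltas=[
    {"offset": [0, 0, 57]},
    {"offset": [0, 0, 57]},
    {"offset": [0, 0, 57]},
    {"offset": [22, -56, 0], "rotation": [0, 0, -1.7]},
    {"offset": [22, -56, 0], "rotation": [0, 0, -1.7]},
    {"offset": [22, -56, 0], "rotation": [0, 0, -1.7]},
    {"offset": [22, -56, 0], "rotation": [0, 0, -1.7]},
    {"offset": [22, -56, 0], "rotation": [0, 0, -1.7]},
    {"offset": [22, -56, 0], "rotation": [0, 0, -1.7]},
    {"offset": [22, -56, 0], "rotation": [0, 0, -1.7]},
    {"offset": [22, -56, 0], "rotation": [0, 0, -1.7]},
    {"offset": [22, -56, 0], "rotation": [0, 0, -1.7]},
    {"offset": [22, -56, 0], "rotation": [0, 0, -1.7]},
    {"offset": [22, -56, 0], "rotation": [0, 0, -1.7]},
    {"offset": [22, -56, 0], "rotation": [0, 0, -1.7]},
    {"offset": [22, -56, 0], "rotation": [0, 0, -1.7]},
    {"offset": [22, -56, 0], "rotation": [0, 0, -1.7]},
    {"offset": [22, -56, 0], "rotation": [0, 0, -1.7]},
  ],
  grip=0,
)

```text
schema error: expected keys offset, rotation
```

Emit:
arm_command(
  deltas=[
    {"offset": [0, 0, 0]},
    {"offset": [0, 0, 0]},
  ],
)

```text
schema error: expected keys offset, rotation
```

```bash
python3 - <<'E'
from h import *
s=arm.state();print(s['time_s'],np.round(s['ee_pos'],4),np.round(s['tool_rot'],3).tolist(),np.round(s['q'],2))
p,P,M=cap('wrist'); np.savez('w1.npz',p=p,P=P,M=M); save(p,'w1'); print(M.round(3).tolist())
E
```

```text
0.1 [0.1596 0.5258 0.2302] [[-0.001, -0.957, 0.291], [-0.002, 0.291, 0.957], [-1.0, 0.0, -0.002]] [ 1.17  0.09  1.37  0.    1.68 -0.1 ]
[[0.29, 0.925, 0.245, 0.098], [0.957, -0.28, -0.077, 0.545], [-0.002, 0.257, -0.966, 0.373], [0.0, 0.0, 0.0, 1.0]]
```

View pics/w1.png

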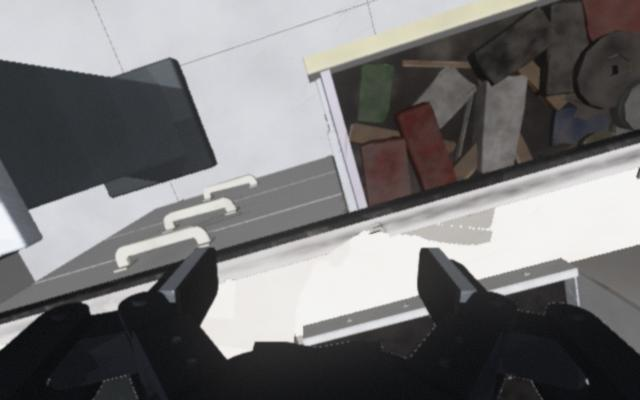

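Emit:
arm_command(
  deltas=[
    {"offset": [0, 0, 57], "rotation": [0, 0, 0]},
    {"offset": [0, 0, 57], "rotation": [0, 0, 0]},
    {"offset": [0, 0, 57], "rotation": [0, 0, 0]},
    {"offset": [22, -56, 0], "rotation": [0, 0, -1.7]},
    {"offset": [22, -56, 0], "rotation": [0, 0, -1.7]},
    {"offset": [22, -56, 0], "rotation": [0, 0, -1.7]},
    {"offset": [22, -56, 0], "rotation": [0, 0, -1.7]},
    {"offset": [22, -56, 0], "rotation": [0, 0, -1.7]},
    {"offset": [22, -56, 0], "rotation": [0, 0, -1.7]},
    {"offset": [22, -56, 0], "rotation": [0, 0, -1.7]},
    {"offset": [22, -56, 0], "rotation": [0, 0, -1.7]},
    {"offset": [22, -56, 0], "rotation": [0, 0, -1.7]},
    {"offset": [22, -56, 0], "rotation": [0, 0, -1.7]},
    {"offset": [22, -56, 0], "rotation": [0, 0, -1.7]},
    {"offset": [22, -56, 0], "rotation": [0, 0, -1.7]},
    {"offset": [10, -56, 0], "rotation": [0, 0, -1.7]},
    {"offset": [0, -30, 0], "rotation": [0, 0, -1.7]},
    {"offset": [0, 0, 0], "rotation": [0, 0, -1.7]},
    {"offset": [0, 0, 0], "rotation": [0, 0, 0]},
    {"offset": [0, 0, 0], "rotation": [0, 0, 0]},
  ],
  grip=0,
)

```text
time_s: 2.65
ee_pos: [0.4338, -0.2305, 0.4029]
tool_rot: [[0.001, -0.74, 0.673], [-0.0, 0.673, 0.74], [-1.0, -0.001, 0.001]]
ft_force: [-0.1, -0.3, 0.4]
gripper_width: 0.001
```

```bash
python3 - <<'E'
from h import *
s=arm.state();print(s['time_s'],np.round(s['ee_pos'],4),np.round(s['tool_rot'],3).tolist(),np.round(s['q'],2))
p,P,M=cap('wrist'); np.savez('w1.npz',p=p,P=P,M=M); save(p,'w1'); print(M.round(3).tolist())
E
```

```text
2.65 [ 0.4338 -0.2305  0.4029] [[0.001, -0.74, 0.673], [-0.0, 0.673, 0.74], [-1.0, -0.001, 0.001]] [-0.6  -0.01  1.14  0.    2.02 -1.44]
[[0.672, 0.715, 0.191, 0.386], [0.74, -0.65, -0.174, -0.187], [0.0, 0.258, -0.966, 0.545], [0.0, 0.0, 0.0, 1.0]]
```

View pics/w1.png

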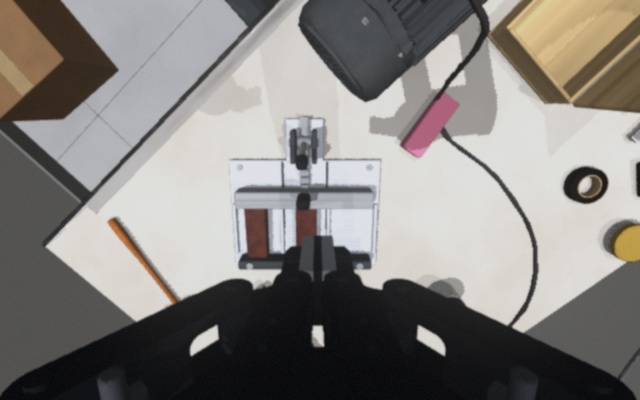

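The wrist view is lined up with the clamp: pawl at (303,148), bar grip at (303,202), blocks at (257,232) and (306,222), and the right-hand slot is empty. Next I'll fit the clamp pose.

```bash
python3 - <<'E'
from h import *
z=np.load('w1.npz');p,P=z['p'],z['P']
v,u=np.mgrid[0:400,0:640];Z=P[...,2];ok=np.isfinite(Z)
reg=(u>215)&(u<395)&(v>110)&(v<285)
def rect(m,n):
    m=m&ok
    k,l,st,_=cv2.connectedComponentsWithStats(m.astype(np.uint8)); m=l==(1+np.argmax(st[1:,4]))
    q=P[m];r=cv2.minAreaRect(q[:,:2].astype(np.float32));b=cv2.boxPoints(r);print(n,len(q),'c',np.round(r[0],4),np.round(r[1],4),round(r[2],2),'z',np.median(q[:,2]).round(4)); return q
rect(reg&(Z>.043)&(Z<.058)&(v<212)&(v>180),'bar')
q=rect(reg&(Z>.007)&(Z<.016)&(v>155),'bed')
q=rect(reg&(Z>.007)&(Z<.056)&(v>155),'bed+')
hsv=cv2.cvtColor(p,cv2.COLOR_RGB2HSV);br=reg&((hsv[...,0]<12)|(hsv[...,0]>170))&(hsv[...,1]>80)&(Z>.035)&(Z<.05)
rect(br&(u<280),'blkA');rect(br&(u>280),'blkB')
rect(reg&(Z>.07)&(v>180)&(v<220),'bargrip'); q=rect(reg&(Z>.08)&(v<180),'pawlgrip');print(q.mean(0),q[:,2].max())
# case/pink/top data
z=np.load('top0.npz');P2=z['P'];q=P2[(P2[...,2]>.08)&(v>230)&(v<336)&(u>150)&(u<336)]
for y0 in np.arange(-.15,.32,.05):
    w=q[(q[:,1]>y0)&(q[:,1]<y0+.05)]
    if len(w):print(round(y0,2),w[:,0].min().round(3),w[:,0].max().round(3),w[:,2].max().round(3))
E
```

```text
bar 2281 c [ 0.4723 -0.2937] [0.2157 0.0275] 47.67 z 0.0495
bed 2061 c [ 0.5032 -0.2333] [0.1207 0.0854] 44.3 z 0.0117
bed+ 13741 c [ 0.4941 -0.3135] [0.2463 0.1964] 47.7 z 0.013
blkA 874 c [ 0.4641 -0.3914] [0.0317 0.0823] 46.96 z 0.0384
blkB 499 c [ 0.5108 -0.325 ] [0.0293 0.0622] 47.11 z 0.0394
bargrip 192 c [ 0.4681 -0.2893] [0.0196 0.0149] 46.85 z 0.0937
pawlgrip 192 c [ 0.4203 -0.2463] [0.015  0.0204] 52.02 z 0.1173
[ 0.42043219 -0.24597398  0.11199571] 0.12189389402003337
-0.15 0.295 0.425 0.19
-0.1 0.286 0.427 0.195
-0.05 0.284 0.478 0.229
0.0 0.284 0.427 0.228
0.05 0.293 0.422 0.19
0.1 0.305 0.405 0.183
0.15 0.251 0.463 0.233
0.2 0.254 0.461 0.232
```

Emit:
arm_command(
  deltas=[
    {"offset": [9, -36, -40], "rotation": [0, 0, 0]},
    {"offset": [0, 0, -55], "rotation": [0, 0, 0]},
    {"offset": [0, 0, -55], "rotation": [0, 0, 0]},
    {"offset": [0, 0, -50], "rotation": [0, 0, 0]},
    {"offset": [0, 0, -40], "rotation": [0, 0, 0]},
    {"offset": [0, 0, 0], "rotation": [0, 0, 0]},
    {"offset": [0, 0, -25], "rotation": [0, 0, 0]},
    {"offset": [0, 0, -25], "rotation": [0, 0, 0]},
    {"offset": [0, 0, -19], "rotation": [0, 0, 0]},
    {"offset": [0, 0, 0], "rotation": [0, 0, 0]},
  ],
)

```text
time_s: 3.95
ee_pos: [0.4433, -0.2676, 0.0945]
tool_rot: [[0.001, -0.739, 0.674], [-0.0, 0.674, 0.739], [-1.0, -0.001, 0.0]]
ft_force: [0.2, -0.2, 0.6]
gripper_width: -0.002
```

```bash
python3 - <<'E'
from h import *
cat="""
O=np.array([.5035,-.322]);ex=np.array([.737,-.676]);ey=np.array([.676,.737])
def C(P):
    P=np.asarray(P);d=P[...,:2]-O;return np.stack([d@ex,d@ey,P[...,2]],-1)
def st():
    s=arm.state();print(round(s['time_s'],2),np.round(s['ee_pos'],4),'clamp',C(s['ee_pos']).round(4),'F',np.round(s['ft_force'],1),'w',round(s['gripper_width'],3),'q',np.round(s['q'],2))
"""
open('h.py','a').write(cat)
exec(cat); st()
E
```

```text
3.95 [ 0.4433 -0.2676  0.0945] clamp [-0.0812 -0.0006  0.0945] F [ 0.2 -0.2  0.6] w -0.002 q [-0.65  0.08  1.65  0.    1.41 -1.48]
```

Emit:
arm_command(
  deltas=[
    {"offset": [-7.4, 6.8, 0], "rotation": [0, 0, 0]},
    {"offset": [-7.4, 6.8, 0], "rotation": [0, 0, 0]},
    {"offset": [-7.4, 6.8, 0], "rotation": [0, 0, 0]},
    {"offset": [-7.4, 6.8, 0], "rotation": [0, 0, 0]},
    {"offset": [-7.4, 6.8, 0], "rotation": [0, 0, 0]},
    {"offset": [-5.2, 4.7, 0], "rotation": [0, 0, 0]},
    {"offset": [0, 0, 0], "rotation": [0, 0, 0]},
  ],
)

```text
time_s: 4.82
ee_pos: [0.4, -0.2285, 0.0932]
tool_rot: [[-0.001, -0.739, 0.674], [0.001, 0.674, 0.739], [-1.0, 0.001, 0.0]]
ft_force: [1.2, 0.7, 0.1]
gripper_width: -0.002
```

```bash
python3 - <<'E'
from h import *
st()
p,P,M=cap('wrist'); c=C(P);m=(c[...,2]>.085)&(c[...,0]>-.2)&(c[...,0]<-.13)&(abs(c[...,1])<.03)
print(m.sum(), c[m].min(0).round(3) if m.any() else '',c[m].mean(0) if m.any() else ''); save(p,'w2')
E
```

```text
4.83 [ 0.4    -0.2285  0.0932] clamp [-0.1395 -0.001   0.0932] F [1.2 0.7 0.1] w -0.002 q [-0.64 -0.04  1.78  0.    1.4  -1.47]
29526 [-0.172 -0.03   0.095] [-0.15259539 -0.00039076  0.16113874]
```

View pics/w2.png

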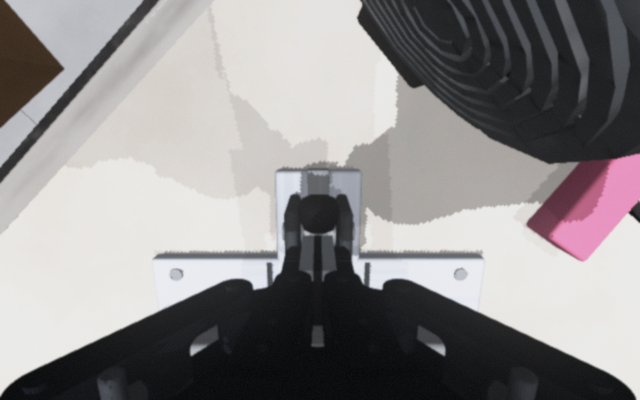

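Pawl lever is swung back at about 0.65 rad, grip at (320,212). Next I'll push the bar back from the fence side of its grip.

Emit:
arm_command(
  deltas=[
    {"offset": [8.8, -8.1, 0], "rotation": [0, 0, 0]},
    {"offset": [0, 0, 50], "rotation": [0, 0, 0]},
    {"offset": [0, 0, 5], "rotation": [0, 0, 0]},
    {"offset": [26, -23.8, 0], "rotation": [0, 0, 0]},
    {"offset": [26, -23.8, 0], "rotation": [0, 0, 0]},
    {"offset": [26, -23.8, 0], "rotation": [0, 0, 0]},
    {"offset": [0, 0, 0], "rotation": [0, 0, 0]},
    {"offset": [0, 0, -40], "rotation": [0, 0, 0]},
    {"offset": [0, 0, -38], "rotation": [0, 0, 0]},
    {"offset": [0, 0, 0], "rotation": [0, 0, 0]},
  ],
)

```text
time_s: 6.12
ee_pos: [0.4845, -0.3062, 0.0659]
tool_rot: [[-0.008, -0.739, 0.674], [0.006, 0.674, 0.739], [-1.0, 0.01, -0.001]]
ft_force: [-0.1, 0.9, -0.6]
gripper_width: -0.0
```

Emit:
arm_command(
  deltas=[
    {"offset": [-5.9, 5.4, 0], "rotation": [0, 0, 0]},
    {"offset": [-5.9, 5.4, 0], "rotation": [0, 0, 0]},
    {"offset": [-5.9, 5.4, 0], "rotation": [0, 0, 0]},
    {"offset": [-5.9, 5.4, 0], "rotation": [0, 0, 0]},
    {"offset": [-5.9, 5.4, 0], "rotation": [0, 0, 0]},
    {"offset": [0, 0, 0], "rotation": [0, 0, 0]},
  ],
)

```text
time_s: 6.88
ee_pos: [0.4571, -0.2807, 0.0703]
tool_rot: [[-0.001, -0.739, 0.674], [0.001, 0.674, 0.739], [-1.0, 0.001, 0.0]]
ft_force: [0.1, -0.4, 0.6]
gripper_width: -0.002
```

```bash
python3 -c "
from h import *
st()"
```

```text
6.88 [ 0.4571 -0.2807  0.0703] clamp [-0.0622 -0.0009  0.0703] F [ 0.1 -0.4  0.6] w -0.002 q [-0.66  0.15  1.63  0.    1.36 -1.49]
```

Emit:
arm_command(
  deltas=[
    {"offset": [-3, 2.7, 0], "rotation": [0, 0, 0]},
    {"offset": [0, 0, 0], "rotation": [0, 0, 0]},
  ],
)

```text
time_s: 7.12
ee_pos: [0.4558, -0.2795, 0.0702]
tool_rot: [[0.002, -0.738, 0.674], [-0.002, 0.674, 0.738], [-1.0, -0.003, 0.0]]
ft_force: [3.6, -3.1, -1.1]
gripper_width: -0.0
```

Emit:
arm_command(
  deltas=[
    {"offset": [-1.5, 1.4, 0], "rotation": [0, 0, 0]},
    {"offset": [0, 0, 0], "rotation": [0, 0, 0]},
  ],
)

```text
time_s: 7.38
ee_pos: [0.4558, -0.2795, 0.0703]
tool_rot: [[0.006, -0.738, 0.674], [-0.005, 0.674, 0.738], [-1.0, -0.008, 0.001]]
ft_force: [7.8, -6.9, -5.6]
gripper_width: -0.002
```

Emit:
arm_command(
  deltas=[
    {"offset": [-1.5, 1.4, 0], "rotation": [0, 0, 0]},
    {"offset": [0, 0, 0], "rotation": [0, 0, 0]},
  ],
)

```text
time_s: 7.62
ee_pos: [0.4558, -0.2795, 0.0704]
tool_rot: [[0.01, -0.738, 0.675], [-0.008, 0.674, 0.738], [-1.0, -0.013, 0.001]]
ft_force: [13.0, -11.7, -8.8]
gripper_width: 0.002
```

Bar is at its end stop: force rose to about 17 N without motion. Now I'll back off and look at the blocks.

Emit:
arm_command(
  deltas=[
    {"offset": [11, -10, 0], "rotation": [0, 0, 0]},
    {"offset": [0, 0, 60], "rotation": [0, 0, 0]},
    {"offset": [0, 0, 60], "rotation": [0, 0, 0]},
    {"offset": [0, -50, 60], "rotation": [0, 0, 0]},
    {"offset": [-3, -51, 0], "rotation": [0, 0, 0]},
    {"offset": [0, 0, 0], "rotation": [0, 0, 0]},
    {"offset": [0, 0, 0], "rotation": [0, 0, 0]},
  ],
  grip=0.56,
)

```text
time_s: 8.5
ee_pos: [0.4594, -0.3763, 0.2367]
tool_rot: [[-0.003, -0.738, 0.674], [0.004, 0.674, 0.738], [-1.0, 0.004, 0.001]]
ft_force: [-0.3, 0.9, -0.2]
gripper_width: 0.561
```

```bash
cat >> h.py <<'E'
def blocks(c,p,lo=.036,hi=.05,xr=(-.09,.2),yr=(-.16,.2)):
    hsv=cv2.cvtColor(p,cv2.COLOR_RGB2HSV)
    m=((hsv[...,0]<14)|(hsv[...,0]>168))&(hsv[...,1]>70)&(c[...,2]>lo)&(c[...,2]<hi)&(c[...,0]>xr[0])&(c[...,0]<xr[1])&(c[...,1]>yr[0])&(c[...,1]<yr[1])
    n,l,s,_=cv2.connectedComponentsWithStats(m.astype(np.uint8))
    for i in range(1,n):
        if s[i,4]>150:
            r=cv2.minAreaRect(c[l==i][:,:2].astype(np.float32));print('blk px',s[i,:4],'n',s[i,4],'c',np.round(r[0],4),np.round(r[1],4),round(r[2],1),'z',np.median(c[l==i][:,2]).round(4))
E
python3 - <<'E'
from h import *
st(); p,P,M=cap('wrist'); save(p,'w3'); blocks(C(P),p)
p,P,M=cap('top');print('top');blocks(C(P),p)
E
```

```text
8.5 [ 0.4594 -0.3763  0.2367] clamp [ 0.0042 -0.0698  0.2367] F [-0.3  0.9 -0.2] w 0.561 q [-0.78  0.19  1.25  0.    1.71 -1.61]
blk px [293 134  31  91] n 2480 c [ 0.011  -0.0792] [0.0969 0.031 ] 0.4 z 0.0392
blk px [369 134  35  91] n 2398 c [0.0108 0.0015] [0.0969 0.0319] 0.9 z 0.039
top
blk px [412 240  20  23] n 197 c [0.0286 0.0037] [0.0283 0.059 ] 89.0 z 0.0379
blk px [419 267  36  31] n 390 c [ 0.0106 -0.0779] [0.03   0.0947] 89.9 z 0.0393
```

View pics/w3.png

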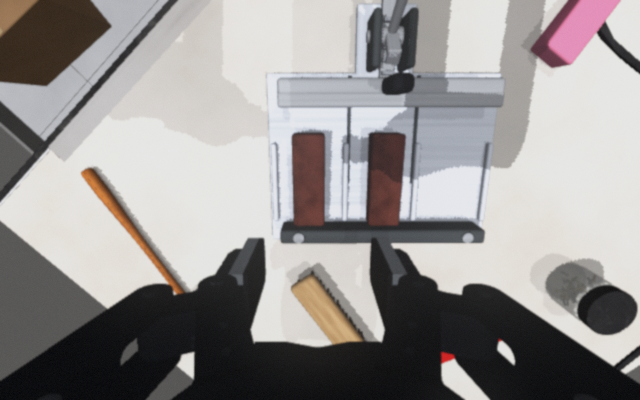

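Both blocks are still in the clamp, at clamp (11,-79) and (11,1) mm, with the bar fully back. Now I'll descend on the outer one.

Emit:
arm_command(
  deltas=[
    {"offset": [-1.2, -11.4, -50], "rotation": [0, 0, 0]},
    {"offset": [0, 0, -50], "rotation": [0, 0, 0]},
    {"offset": [0, 0, -45], "rotation": [0, 0, 0]},
    {"offset": [0, 0, -25], "rotation": [0, 0, 0]},
    {"offset": [0, 0, 0], "rotation": [0, 0, 0]},
    {"offset": [0, 0, 0], "rotation": [0, 0, 0]},
  ],
)

```text
time_s: 9.35
ee_pos: [0.4596, -0.3884, 0.0699]
tool_rot: [[0.002, -0.739, 0.674], [-0.001, 0.674, 0.739], [-1.0, -0.002, 0.0]]
ft_force: [0.6, 0.2, -0.2]
gripper_width: 0.56
```

```bash
python3 - <<'E'
from h import *
st()
E
```

```text
9.35 [ 0.4596 -0.3884  0.0699] clamp [ 0.0125 -0.0786  0.0699] F [ 0.6  0.2 -0.2] w 0.56 q [-0.8   0.28  1.47  0.    1.39 -1.63]
```

Aligned at (12.5,-78.6). Now down to TCP z of about 0.018, then close.

Emit:
arm_command(
  deltas=[
    {"offset": [0, 0, -20], "rotation": [0, 0, 0]},
    {"offset": [0, 0, -18], "rotation": [0, 0, 0]},
    {"offset": [0, 0, -14], "rotation": [0, 0, 0]},
    {"offset": [0, 0, 0], "rotation": [0, 0, 0]},
  ],
)

```text
time_s: 9.85
ee_pos: [0.458, -0.3877, 0.0149]
tool_rot: [[-0.002, -0.739, 0.674], [0.002, 0.674, 0.739], [-1.0, 0.003, 0.0]]
ft_force: [-0.4, 0.2, -0.1]
gripper_width: 0.559
```

Emit:
arm_command(
  deltas=[
    {"offset": [0, 0, 0], "rotation": [0, 0, 0]},
    {"offset": [0, 0, 0], "rotation": [0, 0, 0]},
    {"offset": [0, 0, 0], "rotation": [0, 0, 0]},
    {"offset": [0, 0, 0], "rotation": [0, 0, 0]},
  ],
  grip=0,
  force=70,
)

```text
time_s: 10.35
ee_pos: [0.459, -0.3888, 0.017]
tool_rot: [[0.001, -0.739, 0.674], [-0.001, 0.674, 0.739], [-1.0, -0.001, 0.0]]
ft_force: [1.1, -0.6, 0.8]
gripper_width: 0.379
```

Emit:
arm_command(
  deltas=[
    {"offset": [0, 0, 20], "rotation": [0, 0, 0]},
    {"offset": [0, 0, 50], "rotation": [0, 0, 0]},
    {"offset": [0, 0, 0], "rotation": [0, 0, 0]},
  ],
)

```text
time_s: 10.72
ee_pos: [0.4611, -0.3908, 0.0916]
tool_rot: [[0.007, -0.739, 0.674], [-0.007, 0.674, 0.739], [-1.0, -0.01, -0.001]]
ft_force: [-0.7, -0.2, -1.2]
gripper_width: 0.378
```

Emit:
arm_command(
  deltas=[
    {"offset": [0, 0, 50], "rotation": [0, 0, 0]},
    {"offset": [0, 0, 50], "rotation": [0, 0, 0]},
    {"offset": [0, 0, 50], "rotation": [0, 0, 0]},
    {"offset": [0, 0, 50], "rotation": [0, 0, 0]},
    {"offset": [0, 0, 50], "rotation": [0, 0, 0]},
    {"offset": [6.2, 54, 0], "rotation": [0, 0, -3.6]},
    {"offset": [6.2, 54, 0], "rotation": [0, 0, -3.6]},
    {"offset": [6.2, 54, 0], "rotation": [0, 0, -3.6]},
    {"offset": [6.2, 54, 0], "rotation": [0, 0, -3.6]},
    {"offset": [6.2, 54, 0], "rotation": [0, 0, -3.6]},
    {"offset": [6.2, 54, 0], "rotation": [0, 0, -3.6]},
    {"offset": [6.2, 54, 0], "rotation": [0, 0, -3.6]},
    {"offset": [6.2, 54, 0], "rotation": [0, 0, -3.6]},
    {"offset": [6.2, 54, 0], "rotation": [0, 0, -3.6]},
    {"offset": [6.2, 54, 0], "rotation": [0, 0, -3.6]},
    {"offset": [6.2, 54, 0], "rotation": [0, 0, -3.6]},
    {"offset": [6.2, 54, 0], "rotation": [0, 0, -3.6]},
    {"offset": [0, 0, 0], "rotation": [0, 0, 0]},
    {"offset": [0, 0, 0], "rotation": [0, 0, 0]},
  ],
)

```text
time_s: 13.1
ee_pos: [0.5329, 0.2594, 0.3347]
tool_rot: [[-0.002, -0.078, 0.997], [-0.002, 0.997, 0.078], [-1.0, -0.001, -0.003]]
ft_force: [0.5, -1.1, -2.3]
gripper_width: 0.378
```

```bash
python3 - <<'E'
from h import *
s=arm.state();st();print(np.round(s['tool_rot'],3).tolist()); p,P,M=cap('wrist'); save(p,'w4')
v,u=np.mgrid[0:400,0:640];Z=P[...,2]
m=(Z>.047)&(Z<.062)&(P[...,0]>.43)&(P[...,0]<.66)&(P[...,1]>.03)&(P[...,1]<.38)
print(m.sum()); r=cv2.minAreaRect(P[m][:,:2].astype(np.float32)); print('rim',np.round(r[0],4),np.round(r[1],4),round(r[2],2))
m=(Z>.08)&(Z<.2)&(P[...,0]>.56)&(P[...,0]<.7)&(P[...,1]>.03)&(P[...,1]<.36)
q=P[m];
if len(q): print('lid',q.min(0).round(3),q.max(0).round(3))
E
```

```text
13.1 [0.5329 0.2594 0.3347] clamp [-0.3714  0.4484  0.3347] F [ 0.5 -1.1 -2.3] w 0.378 q [ 0.36  0.19  1.05 -0.    1.9   0.28]
[[-0.002, -0.078, 0.997], [-0.002, 0.997, 0.078], [-1.0, -0.001, -0.003]]
2074
rim [0.5374 0.2376] [0.147  0.1806] 4.32
lid [0.605 0.162 0.08 ] [0.676 0.335 0.2  ]
```

View pics/w4.png

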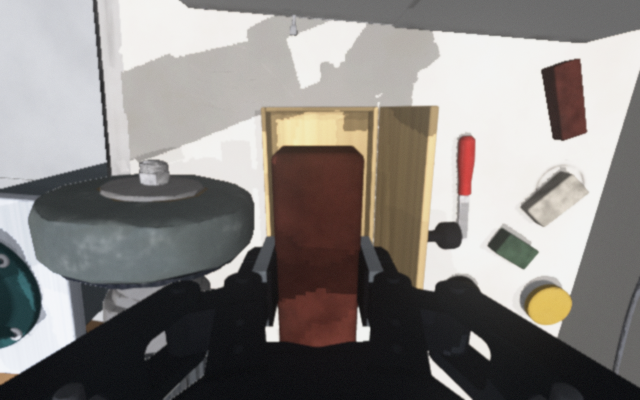

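The block is held well between the pads, over the case's +y half; lid edge at (437,150), wheel at (150,230) clear to the left. Descending.

Emit:
arm_command(
  deltas=[
    {"offset": [2.5, 0, -50], "rotation": [0, 0, 0]},
    {"offset": [0, 0, -55], "rotation": [0, 0, 0]},
    {"offset": [0, 0, -50], "rotation": [0, 0, 0]},
    {"offset": [0, 0, -50], "rotation": [0, 0, 0]},
    {"offset": [0, 0, -45], "rotation": [0, 0, 0]},
    {"offset": [0, 0, -40], "rotation": [0, 0, 0]},
    {"offset": [0, 0, 0], "rotation": [0, 0, 0]},
    {"offset": [0, 0, 0], "rotation": [0, 0, 0]},
  ],
)

```text
time_s: 14.15
ee_pos: [0.537, 0.2591, 0.0484]
tool_rot: [[0.003, -0.076, 0.997], [0.001, 0.997, 0.076], [-1.0, 0.001, 0.003]]
ft_force: [0.4, 0.3, -1.7]
gripper_width: 0.382
```

Emit:
arm_command(
  deltas=[
    {"offset": [0, 0, -15], "rotation": [0, 0, 0]},
    {"offset": [0, 0, -12], "rotation": [0, 0, 0]},
    {"offset": [0, 0, -6], "rotation": [0, 0, 0]},
    {"offset": [0, 0, 0], "rotation": [0, 0, 0]},
    {"offset": [0, 0, -3], "rotation": [0, 0, 0]},
    {"offset": [0, 0, 0], "rotation": [0, 0, 0]},
  ],
)

```text
time_s: 14.9
ee_pos: [0.5362, 0.2599, 0.011]
tool_rot: [[0.002, -0.077, 0.997], [0.001, 0.997, 0.077], [-1.0, 0.0, 0.002]]
ft_force: [-1.1, 0.2, -0.3]
gripper_width: 0.381
```

Emit:
arm_command(
  deltas=[
    {"offset": [0, 0, 0], "rotation": [0, 0, 0]},
    {"offset": [0, 0, 0], "rotation": [0, 0, 0]},
    {"offset": [0, 0, 0], "rotation": [0, 0, 0]},
    {"offset": [0, 0, 30], "rotation": [0, 0, 0]},
    {"offset": [0, 0, 60], "rotation": [0, 0, 0]},
    {"offset": [0, 0, 60], "rotation": [0, 0, 0]},
    {"offset": [0, 0, 60], "rotation": [0, 0, 0]},
    {"offset": [0, 0, 60], "rotation": [0, 0, 0]},
    {"offset": [0, 0, 60], "rotation": [0, 0, 0]},
  ],
  grip=0.56,
)

```text
time_s: 16.02
ee_pos: [0.5353, 0.2595, 0.3426]
tool_rot: [[0.001, -0.077, 0.997], [0.0, 0.997, 0.077], [-1.0, 0.0, 0.001]]
ft_force: [1.6, 0.6, -0.1]
gripper_width: 0.562
```

```bash
python3 - <<'E'
from h import *
st(); p,P,M=cap('wrist'); save(p,'w5')
hsv=cv2.cvtColor(p,cv2.COLOR_RGB2HSV);Z=P[...,2]
m=((hsv[...,0]<14)|(hsv[...,0]>168))&(hsv[...,1]>110)&(Z>.02)&(Z<.06)&(P[...,0]>.46)&(P[...,0]<.61)&(P[...,1]>.08)&(P[...,1]<.34)&(hsv[...,2]<130)
r=cv2.minAreaRect(P[m][:,:2].astype(np.float32)); print(m.sum(),np.round(r[0],4),np.round(r[1],4),round(r[2],2),np.median(Z[m]))
p,P,M=cap('top');blocks(C(P),p)
E
```

```text
16.02 [0.5353 0.2595 0.3426] clamp [-0.3696  0.45    0.3426] F [ 1.6  0.6 -0.1] w 0.562 q [ 0.36  0.2   1.03 -0.    1.92  0.28]
1322 [0.5366 0.261 ] [0.0321 0.0966] 4.67 0.03305843066769612
blk px [398 241  34  31] n 347 c [0.0111 0.0033] [0.0285 0.0964] 89.7 z 0.039
```

Block laid flat at (0.537,0.261), top about 35 mm. Now the second one.

Emit:
arm_command(
  deltas=[
    {"offset": [-2.1, -53.5, 0], "rotation": [0, 0, 3.9]},
    {"offset": [-2.1, -53.5, 0], "rotation": [0, 0, 3.9]},
    {"offset": [-2.1, -53.5, 0], "rotation": [0, 0, 3.9]},
    {"offset": [-2.1, -53.5, 0], "rotation": [0, 0, 3.9]},
    {"offset": [-2.1, -53.5, 0], "rotation": [0, 0, 3.9]},
    {"offset": [-2.1, -53.5, 0], "rotation": [0, 0, 3.9]},
    {"offset": [-2.1, -53.5, 0], "rotation": [0, 0, 3.9]},
    {"offset": [-2.1, -53.5, 0], "rotation": [0, 0, 3.9]},
    {"offset": [-2.1, -53.5, 0], "rotation": [0, 0, 3.9]},
    {"offset": [-2.1, -53.5, 0], "rotation": [0, 0, 3.9]},
    {"offset": [-2.1, -53.5, 0], "rotation": [0, 0, 4.2]},
    {"offset": [0, 0, -50], "rotation": [0, 0, 0]},
    {"offset": [0, 0, -50], "rotation": [0, 0, 0]},
    {"offset": [0, 0, 0], "rotation": [0, 0, 0]},
    {"offset": [0, 0, 0], "rotation": [0, 0, 0]},
  ],
)

```text
time_s: 18.0
ee_pos: [0.5133, -0.3294, 0.2427]
tool_rot: [[0.003, -0.739, 0.674], [-0.002, 0.674, 0.739], [-1.0, -0.003, 0.0]]
ft_force: [0.1, 0.0, 0.4]
gripper_width: 0.562
```

```bash
python3 - <<'E'
from h import *
st(); print(np.round(arm.state()['tool_rot'],3)[:,2]);p,P,M=cap('wrist'); save(p,'w6'); blocks(C(P),p)
E
```

```text
18.0 [ 0.5133 -0.3294  0.2427] clamp [0.0122 0.0012 0.2427] F [0.1 0.  0.4] w 0.562 q [-0.66  0.22  1.2   0.    1.72 -1.49]
[0.674 0.739 0.   ]
blk px [304 125  30  90] n 2435 c [0.0116 0.0024] [0.0961 0.0311] 0.5 z 0.0391
```

Emit:
arm_command(
  deltas=[
    {"offset": [0, 0, -50], "rotation": [0, 0, 0]},
    {"offset": [0, 0, -50], "rotation": [0, 0, 0]},
    {"offset": [0, 0, -50], "rotation": [0, 0, 0]},
    {"offset": [0, 0, -25], "rotation": [0, 0, 0]},
    {"offset": [0, 0, 0], "rotation": [0, 0, 0]},
    {"offset": [0, 0, -20], "rotation": [0, 0, 0]},
    {"offset": [0, 0, -20], "rotation": [0, 0, 0]},
    {"offset": [0, 0, -11], "rotation": [0, 0, 0]},
    {"offset": [0, 0, 0], "rotation": [0, 0, 0]},
    {"offset": [0, 0, 0], "rotation": [0, 0, 0]},
  ],
)

```text
time_s: 19.3
ee_pos: [0.513, -0.3293, 0.0152]
tool_rot: [[0.001, -0.739, 0.674], [-0.001, 0.674, 0.739], [-1.0, -0.001, 0.0]]
ft_force: [-0.0, 0.7, 1.0]
gripper_width: 0.562
```

Emit:
arm_command(
  deltas=[
    {"offset": [0, 0, 0], "rotation": [0, 0, 0]},
    {"offset": [0, 0, 0], "rotation": [0, 0, 0]},
    {"offset": [0, 0, 0], "rotation": [0, 0, 0]},
    {"offset": [0, 0, 0], "rotation": [0, 0, 0]},
  ],
  grip=0,
)

```text
time_s: 19.8
ee_pos: [0.5134, -0.3295, 0.0158]
tool_rot: [[0.002, -0.739, 0.674], [-0.002, 0.674, 0.739], [-1.0, -0.003, 0.0]]
ft_force: [-0.3, 0.4, 0.2]
gripper_width: 0.382
```

Emit:
arm_command(
  deltas=[
    {"offset": [0, 0, 20], "rotation": [0, 0, 0]},
    {"offset": [0, 0, 50], "rotation": [0, 0, 0]},
    {"offset": [0, 0, 0], "rotation": [0, 0, 0]},
  ],
)

```text
time_s: 20.18
ee_pos: [0.515, -0.3309, 0.09]
tool_rot: [[0.008, -0.739, 0.674], [-0.006, 0.674, 0.739], [-1.0, -0.01, 0.001]]
ft_force: [0.9, -1.0, -1.6]
gripper_width: 0.38
```

Emit:
arm_command(
  deltas=[
    {"offset": [0, 0, 50], "rotation": [0, 0, 0]},
    {"offset": [0, 0, 50], "rotation": [0, 0, 0]},
    {"offset": [0, 0, 50], "rotation": [0, 0, 0]},
    {"offset": [0, 0, 50], "rotation": [0, 0, 0]},
    {"offset": [0, 0, 50], "rotation": [0, 0, 0]},
    {"offset": [3.5, 52.8, 0], "rotation": [0, 0, -4.8]},
    {"offset": [3.5, 52.8, 0], "rotation": [0, 0, -4.8]},
    {"offset": [3.5, 52.8, 0], "rotation": [0, 0, -4.8]},
    {"offset": [3.5, 52.8, 0], "rotation": [0, 0, -4.8]},
    {"offset": [3.5, 52.8, 0], "rotation": [0, 0, -4.8]},
    {"offset": [3.5, 52.8, 0], "rotation": [0, 0, -4.8]},
    {"offset": [3.5, 52.8, 0], "rotation": [0, 0, -4.8]},
    {"offset": [3.5, 52.8, 0], "rotation": [0, 0, -4.8]},
    {"offset": [3.5, 52.8, 0], "rotation": [0, 0, -4.8]},
    {"offset": [0, 0, 0], "rotation": [0, 0, 0]},
    {"offset": [0, 0, 0], "rotation": [0, 0, 0]},
  ],
)

```text
time_s: 22.18
ee_pos: [0.5436, 0.146, 0.3331]
tool_rot: [[-0.002, -0.078, 0.997], [-0.001, 0.997, 0.078], [-1.0, -0.001, -0.002]]
ft_force: [-0.6, -0.3, -3.0]
gripper_width: 0.374
```

```bash
python3 - <<'E'
from h import *
st();print(np.round(arm.state()['tool_rot'],3)[:,2]); p,P,M=cap('wrist'); save(p,'w7')
E
```

```text
22.18 [0.5436 0.146  0.3331] clamp [-0.2868  0.372   0.3331] F [-0.6 -0.3 -3. ] w 0.374 q [ 0.16  0.12  1.13 -0.    1.89  0.08]
[ 0.997  0.078 -0.002]
```

View pics/w7.png

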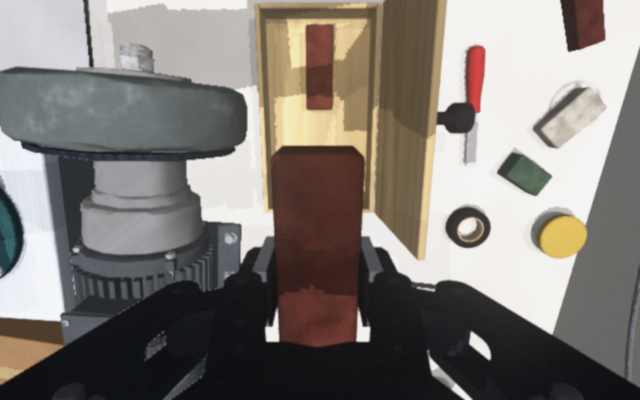

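The first block lies on the case floor at (319,67). The second is held straight above the -y half. Descending.

Emit:
arm_command(
  deltas=[
    {"offset": [1, 0, -50], "rotation": [0, 0, 0]},
    {"offset": [0, 0, -55], "rotation": [0, 0, 0]},
    {"offset": [0, 0, -50], "rotation": [0, 0, 0]},
    {"offset": [0, 0, -50], "rotation": [0, 0, 0]},
    {"offset": [0, 0, -45], "rotation": [0, 0, 0]},
    {"offset": [0, 0, -37], "rotation": [0, 0, 0]},
    {"offset": [0, 0, 0], "rotation": [0, 0, 0]},
    {"offset": [0, 0, 0], "rotation": [0, 0, 0]},
  ],
)

```text
time_s: 23.22
ee_pos: [0.5463, 0.1455, 0.0491]
tool_rot: [[0.003, -0.075, 0.997], [0.0, 0.997, 0.075], [-1.0, 0.0, 0.003]]
ft_force: [-0.2, 0.4, -1.4]
gripper_width: 0.381
```

Emit:
arm_command(
  deltas=[
    {"offset": [0, 0, -15], "rotation": [0, 0, 0]},
    {"offset": [0, 0, -12], "rotation": [0, 0, 0]},
    {"offset": [0, 0, -6], "rotation": [0, 0, 0]},
    {"offset": [0, 0, 0], "rotation": [0, 0, 0]},
    {"offset": [0, 0, -4], "rotation": [0, 0, 0]},
    {"offset": [0, 0, 0], "rotation": [0, 0, 0]},
  ],
)

```text
time_s: 23.98
ee_pos: [0.5449, 0.1463, 0.0102]
tool_rot: [[-0.0, -0.077, 0.997], [-0.0, 0.997, 0.077], [-1.0, -0.0, -0.0]]
ft_force: [0.0, -0.5, -2.6]
gripper_width: 0.378
```

Emit:
arm_command(
  deltas=[
    {"offset": [0, 0, 0], "rotation": [0, 0, 0]},
    {"offset": [0, 0, 0], "rotation": [0, 0, 0]},
    {"offset": [0, 0, 0], "rotation": [0, 0, 0]},
    {"offset": [0, 0, 30], "rotation": [0, 0, 0]},
    {"offset": [0, 0, 60], "rotation": [0, 0, 0]},
    {"offset": [0, 0, 60], "rotation": [0, 0, 0]},
    {"offset": [0, 0, 60], "rotation": [0, 0, 0]},
    {"offset": [0, 0, 60], "rotation": [0, 0, 0]},
    {"offset": [0, 0, 60], "rotation": [0, 0, 0]},
    {"offset": [0, 0, 0], "rotation": [0, 0, 0]},
  ],
  grip=0.56,
)

```text
time_s: 25.22
ee_pos: [0.5466, 0.1466, 0.3482]
tool_rot: [[0.014, -0.077, 0.997], [0.002, 0.997, 0.077], [-1.0, 0.001, 0.014]]
ft_force: [0.1, -0.1, 0.6]
gripper_width: 0.561
```

Emit:
arm_command(
  deltas=[
    {"offset": [0, -40, 0], "rotation": [0, 0, 0]},
    {"offset": [0, -40, 0], "rotation": [0, 0, 0]},
    {"offset": [0, 0, 0], "rotation": [0, 0, 0]},
    {"offset": [0, 0, 0], "rotation": [0, 0, 0]},
  ],
  grip=0,
)

```text
time_s: 25.72
ee_pos: [0.5448, 0.0666, 0.3396]
tool_rot: [[-0.001, -0.077, 0.997], [0.001, 0.997, 0.077], [-1.0, 0.001, -0.001]]
ft_force: [-0.3, 0.2, -0.0]
gripper_width: 0.002
```

```bash
python3 - <<'E'
from h import *
st(); p,P,M=cap('wrist'); save(p,'w8')
hsv=cv2.cvtColor(p,cv2.COLOR_RGB2HSV);Z=P[...,2];X=P[...,0];Y=P[...,1]
m=((hsv[...,0]<14)|(hsv[...,0]>168))&(hsv[...,1]>110)&(Z>.02)&(Z<.06)&(X>.46)&(X<.61)&(Y>.07)&(Y<.34)&(hsv[...,2]<130)
n,l,s,_=cv2.connectedComponentsWithStats(m.astype(np.uint8))
for i in range(1,n):
  if s[i,4]>100:
    q=P[l==i];r=cv2.minAreaRect(q[:,:2].astype(np.float32)); print(s[i],np.round(r[0],4),np.round(r[1],4),round(r[2],2),np.median(q[:,2]))
for a,b in ((.08,.1),(.12,.14),(.15,.17),(.18,.2),(.2,.215)):
  for y0 in (.12,.15,.2,.25):
    q=X[(Z>a)&(Z<b)&(X>.56)&(X<.72)&(Y>y0)&(Y<y0+.03)]
    if len(q):print(a,y0,len(q),np.percentile(q,[1,50,99]).round(4))
print(np.nanmax(Z[(X>.58)&(X<.66)&(Y>.12)&(Y<.3)]))
E
```

```text
25.73 [0.5448 0.0666 0.3396] clamp [-0.2322  0.3143  0.3396] F [-0.3  0.2 -0. ] w 0.002 q [ 0.02  0.09  1.15  0.    1.9  -0.06]
[ 310    0   27   46 1151] [0.5388 0.2346] [0.0324 0.0492] 4.06 0.03113136736365807
[ 310   57   26   79 1762] [0.5454 0.1465] [0.0321 0.0969] 5.13 0.03313521473149053
0.08 0.12 158 [0.6199 0.622  0.6242]
0.08 0.15 158 [0.6174 0.6195 0.6214]
0.08 0.2 176 [0.6132 0.6153 0.6173]
0.08 0.25 2 [0.611  0.6114 0.6119]
0.12 0.12 212 [0.6243 0.6265 0.6285]
0.12 0.15 226 [0.6218 0.6241 0.6261]
0.12 0.2 259 [0.6178 0.62   0.622 ]
0.15 0.12 282 [0.6278 0.6299 0.6321]
0.15 0.15 298 [0.6256 0.6275 0.6297]
0.15 0.2 465 [0.6213 0.624  0.674 ]
0.18 0.12 647 [0.6313 0.6344 0.6419]
0.18 0.15 706 [0.6289 0.6321 0.6396]
0.18 0.2 550 [0.6251 0.6282 0.6363]
0.2 0.12 21 [0.634  0.6367 0.6391]
0.2 0.15 19 [0.6329 0.6345 0.6377]
0.2 0.2 12 [0.6295 0.6318 0.6346]
0.20130794803831548
```

View pics/w8.png

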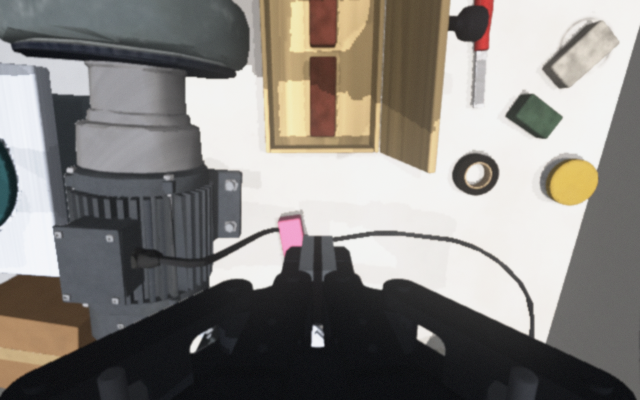

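Both blocks lie flat and fully inside the case: (323,22) and (323,96). The lid leans back to about 1.69 rad, knob at (470,22). I'll turn the jaw so the hand is narrow against the lid and go behind it, clear of the knob.

Emit:
arm_command(
  deltas=[
    {"offset": [14.1, 8.8, 0], "rotation": [0, 0, -10]},
    {"offset": [14.1, 8.8, 0], "rotation": [0, 0, -10]},
    {"offset": [14.1, 8.8, 0], "rotation": [0, 0, -10]},
    {"offset": [14.1, 8.8, 0], "rotation": [0, 0, -10]},
    {"offset": [14.1, 8.8, 0], "rotation": [0, 0, -10]},
    {"offset": [14.1, 8.8, 0], "rotation": [0, 0, -10]},
    {"offset": [14.1, 8.8, 0], "rotation": [0, 0, -10]},
    {"offset": [14.1, 8.8, 0], "rotation": [0, 0, -10]},
    {"offset": [14.1, 8.8, 0], "rotation": [0, 0, -10]},
    {"offset": [0, 0, 0], "rotation": [0, 0, 0]},
    {"offset": [0, 0, -40], "rotation": [0, 0, 0]},
    {"offset": [0, 0, -40], "rotation": [0, 0, 0]},
    {"offset": [0, 0, -40], "rotation": [0, 0, 0]},
    {"offset": [0, 0, 0], "rotation": [0, 0, 0]},
    {"offset": [0, 0, 0], "rotation": [0, 0, 0]},
  ],
)

```text
time_s: 27.65
ee_pos: [0.6723, 0.1458, 0.2226]
tool_rot: [[0.003, 0.997, 0.078], [0.0, 0.078, -0.997], [-1.0, 0.003, -0.0]]
ft_force: [0.1, -0.8, 0.7]
gripper_width: -0.0
```

Emit:
arm_command(
  deltas=[
    {"offset": [0, 0, -25], "rotation": [0, 0, 0]},
    {"offset": [0, 0, -25], "rotation": [0, 0, 0]},
    {"offset": [0, 0, -23], "rotation": [0, 0, 0]},
    {"offset": [0, 0, 0], "rotation": [0, 0, 0]},
    {"offset": [0, 0, 0], "rotation": [0, 0, 0]},
    {"offset": [-12.5, 0, 0], "rotation": [0, 0, 0]},
    {"offset": [-12.5, 0, 0], "rotation": [0, 0, 0]},
    {"offset": [-9, 0.5, 0.5], "rotation": [0, 0, 0]},
    {"offset": [-9, 0, 0.5], "rotation": [0, 0, 0]},
    {"offset": [-9, 0, 0.5], "rotation": [0, 0, 0]},
    {"offset": [0, 0, 0], "rotation": [0, 0, 0]},
  ],
)

```text
time_s: 29.02
ee_pos: [0.6189, 0.1462, 0.1489]
tool_rot: [[-0.001, 0.997, 0.077], [0.0, 0.077, -0.997], [-1.0, -0.001, -0.0]]
ft_force: [0.2, -0.4, -0.6]
gripper_width: -0.003
```

Emit:
arm_command(
  deltas=[
    {"offset": [-9.3, 0, -2], "rotation": [0, 0, 0]},
    {"offset": [-9.3, 0, -2.3], "rotation": [0, 0, 0]},
    {"offset": [-9.3, 0, -2.7], "rotation": [0, 0, 0]},
    {"offset": [-8.2, 0, -4], "rotation": [0, 0, 0]},
    {"offset": [-8.2, 0, -5], "rotation": [0, 0, 0]},
    {"offset": [-8.2, 0, -5.5], "rotation": [0, 0, 0]},
    {"offset": [-6.4, 0, -7], "rotation": [0, 0, 0]},
    {"offset": [-6.4, 0, -7], "rotation": [0, 0, 0]},
    {"offset": [-6.3, 0, -7], "rotation": [0, 0, 0]},
    {"offset": [-3.5, 0, -7], "rotation": [0, 0, 0]},
    {"offset": [-3.5, 0, -7], "rotation": [0, 0, 0]},
    {"offset": [-3.5, 0, -7], "rotation": [0, 0, 0]},
    {"offset": [0, 0, 0], "rotation": [0, 0, 0]},
  ],
)

```text
time_s: 30.65
ee_pos: [0.5369, 0.146, 0.0843]
tool_rot: [[-0.002, 0.997, 0.077], [-0.0, 0.077, -0.997], [-1.0, -0.002, -0.0]]
ft_force: [-0.1, 0.8, 0.7]
gripper_width: 0.002
```

Emit:
arm_command(
  deltas=[
    {"offset": [-1.5, 0, -7], "rotation": [0, 0, 0]},
    {"offset": [-1.5, 0, -7], "rotation": [0, 0, 0]},
    {"offset": [-1, 0, -6], "rotation": [0, 0, 0]},
    {"offset": [0, 0, 0], "rotation": [0, 0, 0]},
    {"offset": [0, 0, -2], "rotation": [0, 0, 0]},
    {"offset": [0, 0, 0], "rotation": [0, 0, 0]},
  ],
)

```text
time_s: 31.4
ee_pos: [0.534, 0.146, 0.0636]
tool_rot: [[0.001, 0.997, 0.077], [0.0, 0.077, -0.997], [-1.0, 0.001, -0.0]]
ft_force: [-0.4, 0.2, 0.6]
gripper_width: -0.001
```

Emit:
arm_command(
  deltas=[
    {"offset": [0, 0, -2], "rotation": [0, 0, 0]},
    {"offset": [0, 0, 0], "rotation": [0, 0, 0]},
    {"offset": [0, 0, 0], "rotation": [0, 0, 0]},
  ],
)

```text
time_s: 31.78
ee_pos: [0.534, 0.146, 0.0635]
tool_rot: [[0.001, 0.997, 0.077], [-0.0, 0.077, -0.997], [-1.0, 0.001, 0.0]]
ft_force: [-3.3, -1.1, 9.4]
gripper_width: 0.002
```

Emit:
arm_command(
  deltas=[
    {"offset": [0, 0, -2], "rotation": [0, 0, 0]},
    {"offset": [0, 0, 0], "rotation": [0, 0, 0]},
    {"offset": [0, 0, 0], "rotation": [0, 0, 0]},
  ],
)

```text
time_s: 32.15
ee_pos: [0.5341, 0.146, 0.0634]
tool_rot: [[0.002, 0.997, 0.077], [-0.0, 0.077, -0.997], [-1.0, 0.002, 0.0]]
ft_force: [-6.0, -2.0, 15.9]
gripper_width: 0.0
```

The lid resists at z 63.5 mm with about 16 N, so it's shut. Back to the clamp.

Emit:
arm_command(
  deltas=[
    {"offset": [0, 0, 40], "rotation": [0, 0, 0]},
    {"offset": [0, 0, 60], "rotation": [0, 0, 0]},
    {"offset": [0, 0, 60], "rotation": [0, 0, 0]},
    {"offset": [0, 0, 60], "rotation": [0, 0, 0]},
    {"offset": [0, 0, 60], "rotation": [0, 0, 0]},
    {"offset": [-14.7, -48.5, 0], "rotation": [0, 0, -5.9]},
    {"offset": [-14.7, -48.5, 0], "rotation": [0, 0, -5.9]},
    {"offset": [-14.7, -48.5, 0], "rotation": [0, 0, -5.9]},
    {"offset": [-14.7, -48.5, 0], "rotation": [0, 0, -5.9]},
    {"offset": [-14.7, -48.5, 0], "rotation": [0, 0, -5.9]},
    {"offset": [-14.7, -48.5, 0], "rotation": [0, 0, -5.9]},
    {"offset": [-14.7, -48.5, 0], "rotation": [0, 0, -5.9]},
    {"offset": [-14.7, -48.5, 0], "rotation": [0, 0, -5.9]},
    {"offset": [0, 0, 0], "rotation": [0, 0, 0]},
    {"offset": [0, 0, 0], "rotation": [0, 0, 0]},
  ],
)

```text
time_s: 34.02
ee_pos: [0.4163, -0.2417, 0.3393]
tool_rot: [[0.0, 0.734, -0.679], [0.001, -0.679, -0.734], [-1.0, -0.0, -0.001]]
ft_force: [0.0, 0.8, 0.1]
gripper_width: -0.002
```

```bash
python3 - <<'E'
from h import *
st();print(np.round(arm.state()['tool_rot'],3)[:,2]); p,P,M=cap('wrist'); save(p,'w9')
c=C(P)
def prof(c,t):
  for x0 in np.arange(-.19,-.06,.01):
    q=c[(abs(c[...,1])<.035)&(c[...,0]>x0)&(c[...,0]<x0+.01)&(c[...,2]<.16)]
    q2=q[abs(q[:,1])<.016]
    if len(q2):print(t,round(x0,2),len(q),q[:,2].max().round(3),q2[:,2].max().round(3))
prof(c,'w')
p,P,M=cap('top'); np.savez('top1.npz',p=p,P=P); prof(C(P),'top')
m=(P[...,0]>.45)&(P[...,0]<.63)&(P[...,1]>.09)&(P[...,1]<.31)
Z=P[...,2][m];print('lid top z',np.nanpercentile(Z,[5,25,50,75,95]).round(4))
E
```

```text
34.02 [ 0.4163 -0.2417  0.3393] clamp [-1.186e-01  2.000e-04  3.393e-01] F [0.  0.8 0.1] w -0.002 q [-0.64 -0.06  1.31  0.    1.89  1.67]
[-0.679 -0.734 -0.001]
w -0.19 205 0.002 0.002
w -0.18 228 0.112 0.112
w -0.17 306 0.116 0.116
w -0.16 404 0.116 0.116
w -0.15 336 0.093 0.093
w -0.14 322 0.066 0.066
w -0.13 374 0.057 0.057
w -0.12 359 0.059 0.059
w -0.11 383 0.058 0.057
w -0.1 238 0.055 0.055
w -0.09 428 0.097 0.097
w -0.08 488 0.097 0.097
w -0.07 454 0.052 0.052
top -0.19 112 0.028 0.028
top -0.18 112 0.113 0.113
top -0.17 131 0.117 0.117
top -0.16 105 0.112 0.112
top -0.15 109 0.085 0.085
top -0.14 108 0.065 0.065
top -0.13 109 0.058 0.058
top -0.12 101 0.058 0.058
top -0.11 97 0.058 0.058
top -0.1 108 0.091 0.091
top -0.09 127 0.099 0.099
top -0.08 41 0.052 0.051
lid top z [0.0002 0.0616 0.063  0.0643 0.0673]
```

View pics/w9.png

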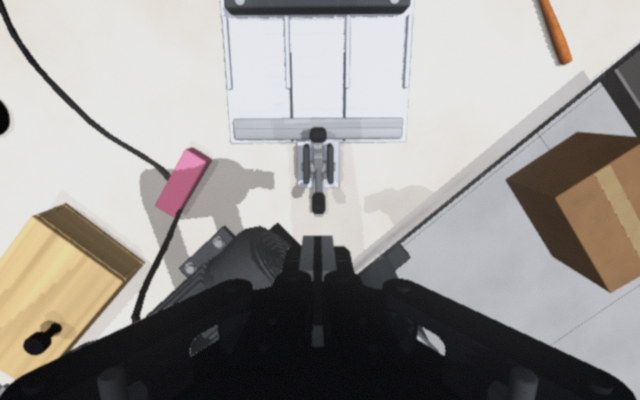

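The lid lies shut (outer face about 63–64 mm), and the clamp is empty with its bar back and pawl up. I'll push the bar home from behind its grip.

Emit:
arm_command(
  deltas=[
    {"offset": [0, 0, -50], "rotation": [0, 0, 0]},
    {"offset": [0, 0, -50], "rotation": [0, 0, 0]},
    {"offset": [0, 0, -50], "rotation": [0, 0, 0]},
    {"offset": [0, 0, -50], "rotation": [0, 0, 0]},
    {"offset": [0, 0, 0], "rotation": [0, 0, 0]},
    {"offset": [0, 0, -30], "rotation": [0, 0, 0]},
    {"offset": [0, 0, -29], "rotation": [0, 0, 0]},
    {"offset": [0, 0, 0], "rotation": [0, 0, 0]},
    {"offset": [0, 0, 0], "rotation": [0, 0, 0]},
  ],
)

```text
time_s: 35.25
ee_pos: [0.418, -0.2429, 0.0833]
tool_rot: [[0.004, 0.734, -0.679], [-0.003, -0.679, -0.734], [-1.0, 0.005, -0.0]]
ft_force: [0.6, 0.1, -1.1]
gripper_width: -0.004
```

Emit:
arm_command(
  deltas=[
    {"offset": [5.9, -5.4, 0], "rotation": [0, 0, 0]},
    {"offset": [5.9, -5.4, 0], "rotation": [0, 0, 0]},
    {"offset": [5.9, -5.4, 0], "rotation": [0, 0, 0]},
    {"offset": [5.9, -5.4, 0], "rotation": [0, 0, 0]},
    {"offset": [5.9, -5.4, 0], "rotation": [0, 0, 0]},
    {"offset": [5.9, -5.4, 0], "rotation": [0, 0, 0]},
    {"offset": [0, 0, 0], "rotation": [0, 0, 0]},
    {"offset": [0, 0, 0], "rotation": [0, 0, 0]},
  ],
)

```text
time_s: 36.25
ee_pos: [0.4518, -0.2748, 0.0802]
tool_rot: [[0.0, 0.734, -0.679], [-0.001, -0.679, -0.734], [-1.0, 0.001, 0.0]]
ft_force: [-0.4, -0.4, -0.4]
gripper_width: 0.001
```

Emit:
arm_command(
  deltas=[
    {"offset": [2.2, -2, 0], "rotation": [0, 0, 0]},
    {"offset": [0, 0, 0], "rotation": [0, 0, 0]},
  ],
)

```text
time_s: 36.5
ee_pos: [0.4536, -0.2763, 0.0802]
tool_rot: [[-0.001, 0.734, -0.679], [0.0, -0.679, -0.734], [-1.0, -0.001, 0.0]]
ft_force: [-0.0, 0.1, -0.0]
gripper_width: 0.003
```

Emit:
arm_command(
  deltas=[
    {"offset": [1.5, -1.4, 0], "rotation": [0, 0, 0]},
    {"offset": [0, 0, 0], "rotation": [0, 0, 0]},
  ],
)

```text
time_s: 36.75
ee_pos: [0.4549, -0.2776, 0.0803]
tool_rot: [[-0.001, 0.734, -0.679], [0.001, -0.679, -0.734], [-1.0, -0.001, 0.0]]
ft_force: [-3.5, 2.6, 1.1]
gripper_width: 0.0
```

Emit:
arm_command(
  deltas=[
    {"offset": [1.5, -1.4, 0], "rotation": [0, 0, 0]},
    {"offset": [0, 0, 0], "rotation": [0, 0, 0]},
  ],
)

```text
time_s: 37.0
ee_pos: [0.4549, -0.2776, 0.0802]
tool_rot: [[-0.005, 0.734, -0.679], [0.004, -0.679, -0.734], [-1.0, -0.006, 0.001]]
ft_force: [-7.7, 5.1, 5.9]
gripper_width: -0.004
```

Emit:
arm_command(
  deltas=[
    {"offset": [1.5, -1.4, 0], "rotation": [0, 0, 0]},
    {"offset": [0, 0, 0], "rotation": [0, 0, 0]},
  ],
)

```text
time_s: 37.25
ee_pos: [0.455, -0.2776, 0.0803]
tool_rot: [[-0.009, 0.734, -0.679], [0.007, -0.679, -0.734], [-1.0, -0.011, 0.001]]
ft_force: [-11.7, 9.3, 9.6]
gripper_width: -0.0
```

```bash
python3 -c "
from h import *
st()"
```

```text
37.25 [ 0.455  -0.2776  0.0803] clamp [-0.0658 -0.0001  0.0803] F [-11.7   9.3   9.6] w -0.0 q [-0.65  0.14  1.62  0.    1.39  1.66]
```

Bar is home (stop at clamp x −66, matching the expected −67). Next I'll go above the raised pawl grip.

Emit:
arm_command(
  deltas=[
    {"offset": [-7.4, 6.8, 0], "rotation": [0, 0, 0]},
    {"offset": [0, 0, 50], "rotation": [0, 0, 0]},
    {"offset": [0, 0, 35], "rotation": [0, 0, 0]},
    {"offset": [-20, 18.4, 0], "rotation": [0, 0, 0]},
    {"offset": [-20, 18.4, 0], "rotation": [0, 0, 0]},
    {"offset": [-20, 18.4, 0], "rotation": [0, 0, 0]},
    {"offset": [-3, 2.6, 0], "rotation": [0, 0, 0]},
    {"offset": [0, 0, 0], "rotation": [0, 0, 0]},
    {"offset": [0, 0, 0], "rotation": [0, 0, 0]},
  ],
  grip=0.5,
  force=30,
)

```text
time_s: 38.38
ee_pos: [0.3886, -0.2167, 0.1655]
tool_rot: [[0.001, 0.734, -0.679], [-0.001, -0.679, -0.734], [-1.0, 0.001, -0.0]]
ft_force: [0.3, -0.2, -0.8]
gripper_width: 0.502
```

```bash
python3 - <<'E'
from h import *
st()
p,P,M=cap('top');c=C(P)
m=(c[...,2]>.085)&(c[...,2]<.125)&(c[...,0]>-.2)&(c[...,0]<-.09)&(abs(c[...,1])<.02);print('pawl',m.sum(),c[m].min(0) if m.any() else '',c[m].max(0) if m.any() else '')
p,P,M=cap('side');c=C(P);save(p,'s2')
m=(c[...,2]>.085)&(c[...,2]<.125)&(c[...,0]>-.2)&(c[...,0]<-.09)&(abs(c[...,1])<.02);print('side pawl',m.sum(),c[m].min(0) if m.any() else '',c[m].max(0) if m.any() else '')
E
```

```text
38.38 [ 0.3886 -0.2167  0.1655] clamp [-0.1559 -0.      0.1655] F [ 0.3 -0.2 -0.8] w 0.502 q [-0.64 -0.13  1.71 -0.    1.56  1.68]
pawl 0  
side pawl 99 [-0.16987703 -0.01108945  0.08515258] [-0.14819905  0.00560923  0.11534254]
```

Emit:
arm_command(
  deltas=[
    {"offset": [-2.9, 2.7, 0], "rotation": [0, 0, 0]},
    {"offset": [0, 0, -30], "rotation": [0, 0, 0]},
    {"offset": [0, 0, -30], "rotation": [0, 0, 0]},
    {"offset": [0, 0, -18], "rotation": [0, 0, 0]},
    {"offset": [0, 0, 0], "rotation": [0, 0, 0]},
    {"offset": [0, 0, 0], "rotation": [0, 0, 0]},
  ],
)

```text
time_s: 39.22
ee_pos: [0.3855, -0.2137, 0.0883]
tool_rot: [[0.001, 0.734, -0.679], [-0.001, -0.679, -0.734], [-1.0, 0.001, -0.0]]
ft_force: [0.6, -0.4, 0.2]
gripper_width: 0.5
```

Emit:
arm_command(
  deltas=[
    {"offset": [0, 0, 0], "rotation": [0, 0, 0]},
    {"offset": [0, 0, 0], "rotation": [0, 0, 0]},
    {"offset": [0, 0, 0], "rotation": [0, 0, 0]},
    {"offset": [0, 0, 0], "rotation": [0, 0, 0]},
  ],
  grip=0,
)

```text
time_s: 39.72
ee_pos: [0.3853, -0.2142, 0.0886]
tool_rot: [[0.001, 0.734, -0.679], [-0.002, -0.679, -0.734], [-1.0, 0.002, 0.001]]
ft_force: [-2.2, -2.2, 5.5]
gripper_width: 0.177
```

Emit:
arm_command(
  deltas=[
    {"offset": [5.2, -4.7, 2], "rotation": [0, 0, 0]},
    {"offset": [5.2, -4.7, 2], "rotation": [0, 0, 0]},
    {"offset": [5.2, -4.7, 1], "rotation": [0, 0, 0]},
    {"offset": [5.2, -4.7, 0.5], "rotation": [0, 0, 0]},
    {"offset": [5.2, -4.7, -0.5], "rotation": [0, 0, 0]},
    {"offset": [5.2, -4.7, -1], "rotation": [0, 0, 0]},
    {"offset": [3, -2.7, -0.5], "rotation": [0, 0, 0]},
    {"offset": [0, 0, 0], "rotation": [0, 0, 0]},
  ],
)

```text
time_s: 40.72
ee_pos: [0.4182, -0.2443, 0.0914]
tool_rot: [[-0.003, 0.734, -0.68], [0.0, -0.68, -0.734], [-1.0, -0.002, 0.002]]
ft_force: [-4.6, -0.3, 6.0]
gripper_width: 0.181
```

```bash
python3 -c "
from h import *
st()"
```

```text
40.73 [ 0.4182 -0.2443  0.0914] clamp [-0.1154 -0.0004  0.0914] F [-4.6 -0.3  6. ] w 0.181 q [-0.64  0.02  1.73 -0.    1.4   1.67]
```

Emit:
arm_command(
  deltas=[
    {"offset": [1.5, -1.4, -0.5], "rotation": [0, 0, 0]},
    {"offset": [1.5, -1.4, -0.5], "rotation": [0, 0, 0]},
    {"offset": [0, 0, 0], "rotation": [0, 0, 0]},
  ],
)

```text
time_s: 41.1
ee_pos: [0.4211, -0.247, 0.0905]
tool_rot: [[-0.003, 0.734, -0.679], [0.0, -0.679, -0.734], [-1.0, -0.002, 0.002]]
ft_force: [-4.6, -0.4, 6.6]
gripper_width: 0.183
```

Emit:
arm_command(
  deltas=[
    {"offset": [1.5, -1.4, -0.3], "rotation": [0, 0, 0]},
    {"offset": [0, 0, 0], "rotation": [0, 0, 0]},
    {"offset": [0, 0, 0], "rotation": [0, 0, 0]},
  ],
)

```text
time_s: 41.48
ee_pos: [0.4225, -0.2483, 0.09]
tool_rot: [[-0.003, 0.734, -0.679], [0.001, -0.679, -0.734], [-1.0, -0.003, 0.002]]
ft_force: [-5.5, 0.3, 5.3]
gripper_width: 0.18
```

Now I'll release, go behind the grip with shut fingers, and push to the stop to make sure it's down.

Emit:
arm_command(
  deltas=[
    {"offset": [0, 0, 0], "rotation": [0, 0, 0]},
    {"offset": [0, 0, 0], "rotation": [0, 0, 0]},
    {"offset": [0, 0, 35], "rotation": [0, 0, 0]},
    {"offset": [0, 0, 35], "rotation": [0, 0, 0]},
    {"offset": [-15, 13.8, 0], "rotation": [0, 0, 0]},
    {"offset": [-15, 13.8, 0], "rotation": [0, 0, 0]},
  ],
  grip=0.5,
)

```text
time_s: 42.22
ee_pos: [0.3939, -0.2206, 0.16]
tool_rot: [[0.001, 0.734, -0.679], [-0.0, -0.679, -0.734], [-1.0, 0.001, -0.001]]
ft_force: [0.8, -0.1, -0.2]
gripper_width: 0.5
```

Emit:
arm_command(
  deltas=[
    {"offset": [0, 0, 0], "rotation": [0, 0, 0]},
    {"offset": [0, 0, 0], "rotation": [0, 0, 0]},
    {"offset": [0, 0, 0], "rotation": [0, 0, 0]},
    {"offset": [0, 0, -30], "rotation": [0, 0, 0]},
    {"offset": [0, 0, -32], "rotation": [0, 0, 0]},
    {"offset": [0, 0, 0], "rotation": [0, 0, 0]},
    {"offset": [4.4, -4.1, 0], "rotation": [0, 0, 0]},
    {"offset": [4.4, -4.1, 0], "rotation": [0, 0, 0]},
    {"offset": [3, -2.7, 0], "rotation": [0, 0, 0]},
    {"offset": [0, 0, 0], "rotation": [0, 0, 0]},
  ],
  grip=0,
)

```text
time_s: 43.48
ee_pos: [0.4061, -0.2323, 0.0982]
tool_rot: [[0.001, 0.734, -0.679], [-0.001, -0.679, -0.734], [-1.0, 0.001, -0.0]]
ft_force: [-0.9, 0.2, -0.6]
gripper_width: -0.003
```

```bash
python3 - <<'E'
from h import *
st()
p,P,M=cap('side');c=C(P)
for a in (.06,.07,.08,.09,.1,.11):
  q=c[(c[...,2]>a)&(c[...,2]<a+.01)&(c[...,0]>-.2)&(c[...,0]<-.07)&(abs(c[...,1])<.02)]
  if len(q):print(a,len(q),q[:,0].min().round(4),q[:,0].max().round(4),np.median(q[:,1]).round(3))
E
```

```text
43.48 [ 0.4061 -0.2323  0.0982] clamp [-0.1324  0.0003  0.0982] F [-0.9  0.2 -0.6] w -0.003 q [-0.64 -0.03  1.76 -0.    1.41  1.68]
0.06 15 -0.1239 -0.117 -0.004
0.07 13 -0.1219 -0.1147 -0.003
0.08 14 -0.1216 -0.1121 -0.004
0.09 23 -0.1343 -0.1068 -0.006
0.1 49 -0.1419 -0.1048 -0.007
0.11 80 -0.1404 -0.1022 -0.007
```

Emit:
arm_command(
  deltas=[
    {"offset": [1.5, -1.4, 0], "rotation": [0, 0, 0]},
    {"offset": [0, 0, 0], "rotation": [0, 0, 0]},
  ],
)

```text
time_s: 43.78
ee_pos: [0.407, -0.2331, 0.0975]
tool_rot: [[-0.0, 0.734, -0.679], [-0.0, -0.679, -0.734], [-1.0, -0.0, 0.0]]
ft_force: [0.2, 0.7, 0.2]
gripper_width: -0.0
```

Emit:
arm_command(
  deltas=[
    {"offset": [1.5, -1.4, 0], "rotation": [0, 0, 0]},
    {"offset": [0, 0, 0], "rotation": [0, 0, 0]},
  ],
)

```text
time_s: 44.02
ee_pos: [0.4081, -0.2341, 0.0974]
tool_rot: [[-0.001, 0.734, -0.679], [0.001, -0.679, -0.734], [-1.0, -0.002, 0.0]]
ft_force: [-2.1, 1.9, 0.0]
gripper_width: -0.001
```

Emit:
arm_command(
  deltas=[
    {"offset": [1.5, -1.4, 0], "rotation": [0, 0, 0]},
    {"offset": [0, 0, 0], "rotation": [0, 0, 0]},
  ],
)

```text
time_s: 44.28
ee_pos: [0.4084, -0.2343, 0.0973]
tool_rot: [[-0.005, 0.734, -0.679], [0.004, -0.679, -0.734], [-1.0, -0.006, 0.0]]
ft_force: [-5.7, 4.8, 4.6]
gripper_width: 0.001
```

The pawl is against its stop (about 8 N, no further motion). Retreating and doing final checks.

Emit:
arm_command(
  deltas=[
    {"offset": [-7.4, 6.8, 0], "rotation": [0, 0, 0]},
    {"offset": [0, 0, 50], "rotation": [0, 0, 0]},
    {"offset": [0, 0, 60], "rotation": [0, 0, 0]},
    {"offset": [0, 0, 60], "rotation": [0, 0, 0]},
    {"offset": [0, 0, 60], "rotation": [0, 0, 0]},
    {"offset": [-40, 30, 0], "rotation": [0, 0, 0]},
    {"offset": [-40, 30, 0], "rotation": [0, 0, 0]},
    {"offset": [0, 0, 0], "rotation": [0, 0, 0]},
    {"offset": [0, 0, 0], "rotation": [0, 0, 0]},
  ],
)

```text
time_s: 45.4
ee_pos: [0.323, -0.1695, 0.3277]
tool_rot: [[0.002, 0.734, -0.679], [-0.002, -0.679, -0.734], [-1.0, 0.002, -0.0]]
ft_force: [0.7, 0.7, 0.2]
gripper_width: 0.0
```

```bash
python3 - <<'E'
from h import *
st()
p,P,M=cap('top');save(p,'top2');c=C(P)
ps,Ps,_=cap('side');cs=C(Ps)
for n,cc in (('top',c),('side',cs)):
  q=cc[(cc[...,2]>.098)&(cc[...,2]<.125)&(cc[...,0]>-.2)&(cc[...,0]<-.09)&(abs(cc[...,1])<.025)];print(n,'pawl',len(q),q.min(0).round(3),q.max(0).round(3)) if len(q) else 0
  q=cc[(cc[...,2]>.075)&(cc[...,2]<.1)&(cc[...,0]>-.098)&(cc[...,0]<-.03)&(abs(cc[...,1])<.025)];print(n,'bargrip',len(q),q.min(0).round(3),q.max(0).round(3)) if len(q) else 0
q=c[(c[...,2]>.045)&(c[...,2]<.056)&(abs(c[...,1])>.03)&(abs(c[...,1])<.1)&(c[...,0]>-.1)&(c[...,0]<.03)];print('bar',np.percentile(q[:,0],[1,99]).round(4))
m=(P[...,0]>.49)&(P[...,0]<.6)&(P[...,1]>.1)&(P[...,1]<.3)
q=P[m&(P[...,2]<.075)];A=np.c_[q[:,:2],np.ones(len(q))];k=np.linalg.lstsq(A,q[:,2],rcond=None)[0];print('lid plane',k.round(4),'z mid',np.median(q[:,2]))
p0=np.load('top0.npz')['p'].astype(int)
for n,(u,v) in dict(jar=(397,150),tape=(284,138),file=(220,135),pink=(315,236),red=(442,175)).items():
  a,b=np.s_[v-15:v+15],np.s_[u-32:u+32];print(n,np.abs(p[a,b].astype(int)-p0[a,b]).mean().round(2))
E
```

```text
45.4 [ 0.323  -0.1695  0.3277] clamp [-0.2362 -0.0096  0.3277] F [0.7 0.7 0.2] w 0.0 q [-0.64 -0.33  1.55 -0.    1.91  1.68]
top pawl 63 [-0.119 -0.008  0.099] [-0.101  0.007  0.123]
top bargrip 67 [-0.054 -0.01   0.079] [-0.038  0.01   0.099]
side pawl 70 [-0.117 -0.01   0.099] [-0.1    0.006  0.121]
side bargrip 98 [-0.054 -0.011  0.075] [-0.038  0.011  0.097]
bar [-0.054  -0.0273]
lid plane [-0.0016 -0.0006  0.0641] z mid 0.06310146914910397
jar 3.12
tape 2.95
file 8.45
pink 3.43
red 3.2
```

View pics/top2.png

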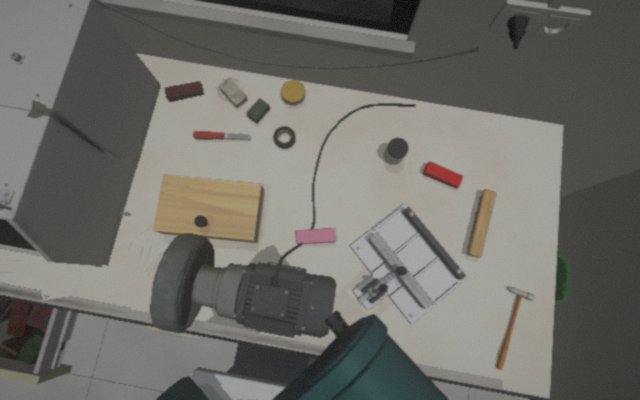

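The final top view shows the lid shut at (208,208) and the clamp empty at (408,265) with its bar home and pawl down. The jar, tape, file and both look-alikes are where they were. Handing in.

```bash
python3 -c "
from workcell import arm
print(arm.hand_in(), arm.state()['time_s'])"
```

```text
the job is handed in; nothing more can be done
the job is handed in; nothing more can be done
```

The job is done and handed in, with the robot's clock at about 45 s of the 210 s allowed. I lifted the pawl and slid the clamp bar to its back stop. Two blocks were in the clamp (the third slot was empty), and I laid both on the case floor and shut the lid. Then I pushed the bar fully home and put the pawl down.

What the last checks showed:
- **Lid:** its outer face lies level at 63–64 mm, and it resisted a press of about 16 N.
- **Blocks:** before the lid closed, the wrist camera showed both lying flat and fully inside the case.
- **Clamp:** the bar is at its home stop. The pawl grip is back at clamp x of about −0.110 m, against −0.111 m when down.
- **Things to leave alone:** the jar, tape and both look-alikes look unchanged from the first picture. The picture difference around the file was larger (8.5 against about 3 for the others). I put that down to the lid and knob having moved out of that part of the view; in the last picture the file looks to be where it was.
- **Pawl lift:** I swung it to about 0.65 rad rather than the full 0.7. That is well clear of the teeth, which free at 0.4.

No check failed. I saw no block knocked aside and no slackening of the grip.

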